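# Charge and cap a glaze mill jar

### The job

Get the porcelain mill jar ready for milling: run the standing brush down to the jar's floor and back up to its mouth twice while the jar is still empty, and stand the brush upright in its dish again. Then lower every milling ball on the wooden board gently into the jar, without dropping any in from the mouth, and fit the cap by pinching its two tabs, seating its flange flat all round on the rim, and letting both tabs spring fully out under the lip. Leave everything else on the table as it is.

Things in the scene. Friction and masses are not known exactly. Their poses are not given: they have to be found in the camera images.
- jar_floor (a point): centre of the inside floor of the mill jar: a white porcelain round pot, 124 mm across, 80 mm high, upright and fixed, with a black rubber collar (138 mm across, 18 mm high) at its foot. Inside floor 10 mm above the table, inside diameter 110 mm.
- jar_rim (a point): centre of the jar's mouth, level with the rim's top, 80 mm above the table, 70 mm above the inside floor. The mouth is narrowed by an inward lip: clear diameter 96 mm, lip 5 mm thick (from the rim down).
- cap: loose grey plastic cap, 134 g, lying right way up on the table at any yaw; may sit on the jar at any yaw. Origin at the centre of its underside, z up. Plug of 91 mm diameter, z 0 to 16 mm, its lowest 7 mm tapered to 82 mm; flange disc of 114 mm diameter, z 16 to 20 mm, which rests on the jar's rim; above it two black upright fins, pinched together along the cap's y, by which it is also lifted.
- cap_seat (a point): on the cap's axis, in the plane of the flange's underside (16 mm above the cap's origin): meets jar_rim when the cap is home.
- tab_a (a joint): inward travel of the tab on the cap's +y side, m: 0 free (fully out), 0.007 fully pinched in (stop). Spring force about 2 N at 0 and 5.5 N at 0.007. Each tab has a tooth (16 mm wide, z 4 to 9 mm on the cap) reaching 51.5 mm from the axis when free, too wide for the mouth, 44.5 mm when pinched in; at least 0.005 passes the lip. Released, the teeth spring out under the lip.
- tab_b (a joint): the same for the tab on the cap's -y side.
- tab_a_fin (a point): middle of the outer face of the +y fin. Each fin is 26 mm long along the cap's x, 6 mm thick, z 22 to 48 mm on the cap; outer faces 28 mm from the axis when free (56 mm apart), 21 mm when fully pinched (42 mm apart). Moves with tab_a; z 35 mm on the cap.
- tab_b_fin (a point): the same for the -y fin.
- brush: the jar brush: a loose round brush, 120 g, standing upright on its flat bristle foot in the dish. Origin at the centre of the bristle foot, z up along the handle. Bristle head 56 mm diameter, 36 mm high (treat as rigid); wooden collar 48 mm diameter up to 48 mm; round wooden handle of 16 mm diameter from there to the top at 160 mm.
- dish: the brush's shallow round terracotta dish, fixed. Origin at the centre of its underside on the table; inside floor 4 mm up, inside diameter at least 84 mm, rim 16 mm high and 96 mm across.
- board: wooden board for the balls, 255 x 50 mm, 12 mm thick, fixed. Origin at the centre of its underside, x along its length. Five square nests (16 mm) on its centre line at x = -96, -48, 0, +48, +96 mm; the wood's top is at 12 mm. Board and cap may be on either side of the jar.
- ball0: a white ceramic milling ball (origin at its centre), 28 mm diameter, 42 g, resting in a nest of the board with its centre about 24 mm above the table. Three to five of the balls are present, in any of the nests; absent ones read None.
- ball1: a white ceramic milling ball (origin at its centre), 28 mm diameter, 42 g, resting in a nest of the board with its centre about 24 mm above the table. Three to five of the balls are present, in any of the nests; absent ones read None.
- ball2: a white ceramic milling ball (origin at its centre), 28 mm diameter, 42 g, resting in a nest of the board with its centre about 24 mm above the table. Three to five of the balls are present, in any of the nests; absent ones read None.
- ball3: a white ceramic milling ball (origin at its centre), 28 mm diameter, 42 g, resting in a nest of the board with its centre about 24 mm above the table. Three to five of the balls are present, in any of the nests; absent ones read None.
- ball4: a white ceramic milling ball (origin at its centre), 28 mm diameter, 42 g, resting in a nest of the board with its centre about 24 mm above the table. Three to five of the balls are present, in any of the nests; absent ones read None.
- bowl: bystander: a small blue bowl (68 mm across, 30 mm high), origin at the centre of its underside; leave alone.
- rib: bystander: a flat dark wooden rib (85 x 45 x 6 mm), origin at the centre of its underside; leave alone.
- tin: bystander: a low aluminium tin (48 mm across, 28 mm high), origin at the centre of its underside; leave alone.
- glaze1: bystander: a glaze jar (64 mm across, 150 mm high), origin at the centre of its underside; leave alone.
- glaze2: bystander: a glaze bottle (60 mm across, 160 mm high), origin at the centre of its underside; leave alone.
- mug: bystander: a white mug (80 mm across, 85 mm high), origin at the centre of its underside; leave alone.
There are look-alikes about, which are no part of the job. Several things have the shape of the dish; the one meant has the colours described above. What is shaped like the brush but blue is not meant.

How it is judged:
On the way, in this order (a step that is already met when the one before it is completed fails the run):
1. the brush is run down to the jar's floor (z of brush in the frame of jar_floor below 0.01 m and horizontal distance between brush and jar_floor below 0.035 m).
2. the brush is drawn up to the mouth (z of brush in the frame of jar_floor above 0.04 m and horizontal distance between brush and jar_floor below 0.035 m).
3. the brush is run down a second time (all of step 1).
4. the brush is drawn up a second time (all of step 2).
5. the brush stands released in its dish (horizontal distance between brush and dish below 0.022 m and z of brush in the frame of dish below 0.01 m and angle between brush's own z axis and vertical below 0.1 rad and contact force between the fingers and brush below 0.05 N and linear speed of brush below 0.02 m/s), for 0.2 s.
6. all the balls lie released in the jar (horizontal distance between each of ball0, ball1, ball2, ball3, ball4 and jar_floor below 0.045 m and z of ball0 in the frame of jar_floor between 0.008 and 0.055 m and z of ball1 in the frame of jar_floor between 0.008 and 0.055 m and z of ball2 in the frame of jar_floor between 0.008 and 0.055 m and z of ball3 in the frame of jar_floor between 0.008 and 0.055 m and z of ball4 in the frame of jar_floor between 0.008 and 0.055 m and contact force between the fingers and ball0 below 0.05 N and contact force between the fingers and ball1 below 0.05 N and contact force between the fingers and ball2 below 0.05 N and contact force between the fingers and ball3 below 0.05 N and contact force between the fingers and ball4 below 0.05 N), for 0.2 s.
At the end, for the whole second after the job is handed in: the brush stands upright (6 degrees) on the floor of its dish within 22 mm of the dish's centre; every ball lies in the jar; the cap's flange rests on the rim (2 mm in height, 4.5 mm off centre, 2 degrees), both tabs are sprung out (within 1.5 mm of free travel), and all is released and at rest (all of step 5 and all of step 6 and z of cap_seat in the frame of jar_rim between -0.003 and 0.002 m and horizontal distance between cap_seat and jar_rim below 0.0045 m and angle between cap's own z axis and vertical below 0.04 rad and value of joint each of tab_a, tab_b below 0.0015 m and contact force between the fingers and cap below 0.05 N and linear speed of cap below 0.01 m/s); the robot touches nothing.
It fails at once if the brush is in the jar together with a ball (horizontal distance between brush and jar_rim below 0.06 m and z of brush in the frame of jar_rim below 0 m and ((horizontal distance between ball0 and jar_floor below 0.045 m and z of ball0 in the frame of jar_floor between 0.008 and 0.055 m) or (horizontal distance between ball1 and jar_floor below 0.045 m and z of ball1 in the frame of jar_floor between 0.008 and 0.055 m) or (horizontal distance between ball2 and jar_floor below 0.045 m and z of ball2 in the frame of jar_floor between 0.008 and 0.055 m) or (horizontal distance between ball3 and jar_floor below 0.045 m and z of ball3 in the frame of jar_floor between 0.008 and 0.055 m) or (horizontal distance between ball4 and jar_floor below 0.045 m and z of ball4 in the frame of jar_floor between 0.008 and 0.055 m))).
It fails at once if a ball drops into the jar (faster than 0.8 m/s, a fall of some 30 mm) ((horizontal distance between ball0 and jar_rim below 0.05 m and z of ball0 in the frame of jar_rim below 0 m and linear speed of ball0 above 0.8 m/s) or (horizontal distance between ball1 and jar_rim below 0.05 m and z of ball1 in the frame of jar_rim below 0 m and linear speed of ball1 above 0.8 m/s) or (horizontal distance between ball2 and jar_rim below 0.05 m and z of ball2 in the frame of jar_rim below 0 m and linear speed of ball2 above 0.8 m/s) or (horizontal distance between ball3 and jar_rim below 0.05 m and z of ball3 in the frame of jar_rim below 0 m and linear speed of ball3 above 0.8 m/s) or (horizontal distance between ball4 and jar_rim below 0.05 m and z of ball4 in the frame of jar_rim below 0 m and linear speed of ball4 above 0.8 m/s)).
It fails at once if a bystander (bowl, wooden rib, tin, bottles, mug) is pushed more than 50 mm (distance of any of bowl, rib, tin, glaze1, glaze2, mug from where it was at the start of the episode above 0.05 m).
Of ball0, ball1, ball2, ball3, ball4 only 3 to 5 are there at a start; the rules pass over those that are not, and their reading is None.
At some moment in a run one of cap may be knocked a few centimetres aside while the robot is not near it.
It also fails if it takes over 210 s, if anything falls off the work surface, if the arm or the gripper's body presses on something with over 40 N, if the wrist force passes 120 N, or if a joint passes its speed limit or range.

### The arm

A 7-joint arm with a two-finger parallel gripper is mounted at the origin on the work surface. World frame = base frame: x ahead of the robot, y to its left, z up, the work surface at z = 0. Lengths are in m, angles in rad, forces in N, time in s.
With the tool pointing down it reaches from about 0.425 to 0.875 m from the base axis. Payload 8.4 kg.
Tool frame: the origin (TCP) lies where the fingers leave the gripper's body, on its centre line; the fingertips stand 70 mm ahead of it and the grasp point (between the pads) lies 51 mm ahead of it (robot.finger_overhang is the z of the fingertips in the tool frame, in m); z points along the fingers, y is the line along which they close (so a half turn about z gives the same grasp; the last joint's range is limited). The gripper opens to 87 mm and grips with 3 to 60 N. Pads are 19 mm wide; open, the fingers measure 117 mm over their backs; the gripper's body (75 mm by 190 mm) begins 51 mm behind the grasp point.
Start: joints at [1.19, 0.333, 0.04, 1.465, -0.013, 1.343, -0.059], TCP at [0.181, -0.624, 0.292] pointing down, gripper open.
Joint ranges: [-2.58, 2.58], [-0.38, 2.09], [-1.3, 1.39], [0.25, 2.4], [-1.5, 4.64], [0.08, 2.09], [-2.65, 2.65]. Speed limits (rad/s): [2.22, 2.22, 2.79, 2.79, 3.14, 3.14, 3.14].

### API

Orientations are given as a unit quaternion [w, x, y, z].
In Python, from station import robot gives the robot as it stands.
- The arm moves only by the tool servo_tool, never from a script. Its argument "commands" is a list of rows, each an object with "fingers": the finger opening in m, from 0 to 0.087; "linear": the shift along the tool's x, y, z in m, a list of three; "spin": the turn about the tool's z in rad. In form: [{"fingers": fingers, "linear": [tx, ty, tz], "spin": spin}, ...]. A call has exactly 10 rows; each row shifts and turns the commanded pose from where the row before left it, along the tool's axes as they then stand; what a row does not reach is not made up. A row lasts 1/10 s, in which the tool goes at most 50 mm and 8.59 degrees, less where a joint would pass 70% of its speed; a pose out of reach is approached as far as the arm can. A call is refused whole if a number of a shift passes 0.05 or a number of a turn 0.15, either way. A call with a gripper value outside its range is refused whole. The fingers move at their own pace and stop on an object; "force" is the grip in N (left out, the last holds). Time passes only in rows, so rows that do not move let the fingers close, or fill a call up. It gives the time, the measured TCP pose, the force, the opening and the grip force at its end, in the units of the state.
- robot.state(): the state, without advancing time (a new reading comes with each control period).
- robot.get_image(name): name is "side" or "top" or "wrist"; returns (picture, depth): 384x512x3 uint8, red, green, blue; 384x512 float32, m along the optical axis (not along the pixel's ray), 0 where there is no reading.
- robot.camera_params(name): a dict with "mtx" (3x3 intrinsics, pixels), "view" (4x4, takes a point from world to camera coordinates). Camera axes: x right, y up, looking along -z (the intrinsics and any distortion apply to the point x, -y, -z); pixel columns grow to the right and rows downward; lengths in m; the calibration is good to about 2 mm. A picture is of the moment at which its call begins: read the wrist's pose just before it. camera_params takes no time and is no camera call; for the wrist camera it gives the pose at the moment of the call.
- robot.sign_off(): hands the job in; it is judged then, once.
The state is a dict: "time": time; "joint_pos": joint angles; "joint_vel": joint speeds; "joint_torque": joint torques, N m; "eef_pos": TCP position; "ee_rot": TCP orientation; "ft_force": force on the tool from outside, world axes, zero at the start; "ft_torque": the same for the moment, N m; "grip_width": finger opening in m; "gripper_force": force on a finger pad.
Only numpy, scipy, OpenCV 4.12 (cv2) and the standard library are available. Lean on these libraries where they do the work, as an engineer would, in place of code of your own. Each camera call takes 0.05 s, during which the arm holds its last target. There are 200 camera calls.

## Working session

There is one attempt and no reset: what is moved stays moved. The work goes in short steps, Python scripts to look and compute and a tool call to move; the robot and the scene stay as the last step left them, time stands still between calls to the robot, and variables do not carry over. Pictures are saved under pics/ and viewed, at most 14 in all, crops included, and the job is handed in when it is done.

Besides the shell and the picture viewer there is one more tool, called as a command line: name --argument value ..., lists and objects as JSON in quotes. servo_tool: Moves the arm, as the interface text tells. Its arguments: {"type":"object","properties":{"commands":{"type":"array","items":{"type":"object","properties":{"fingers":{"type":"number"},"linear":{"type":"array","items":{"type":"number"}},"spin":{"type":"number"}}}},"force":{"type":"number"}},"required":["commands"]}

```bash
ls; mkdir -p pics; cat > h.py <<'E'
import numpy as np, cv2
from station import robot
def snap(n):
    p=robot.camera_params(n); im,d=robot.get_image(n); return im,d,p
def cloud(d,p):
    K=np.array(p["mtx"]);V=np.array(p["view"]);h,w=d.shape
    u,v=np.meshgrid(np.arange(w),np.arange(h))
    x=(u-K[0,2])/K[0,0]*d; y=(v-K[1,2])/K[1,1]*d
    c=np.stack([x,-y,-d,np.ones_like(d)],-1)
    return (c@np.linalg.inv(V).T)[...,:3]
def save(n,im,s=1.5):
    cv2.imwrite("pics/"+n,cv2.resize(im[...,::-1],None,fx=s,fy=s,interpolation=cv2.INTER_CUBIC))
E
python3 - <<'E'
from h import *
for n in("top","side"):
    im,d,p=snap(n); save(n+"0.png",im); np.savez(n+"0.npz",im=im,d=d,K=p["mtx"],V=p["view"])
    print(n,np.round(p["mtx"],1).tolist(),np.round(p["view"],3).tolist(),{k for k in p})
s=robot.state(); print(s)
E
```

```text
pics
top [[475.7, 0.0, 251.3], [0.0, 475.7, 184.5], [0.0, 0.0, 1.0]] [[0.003, -1.0, 0.001, -0.016], [0.997, 0.003, 0.077, -0.552], [-0.077, 0.001, 0.997, -1.499], [0.0, 0.0, 0.0, 1.0]] {'view', 'mtx'}
side [[391.9, 0.0, 256.4], [0.0, 391.9, 197.4], [0.0, 0.0, 1.0]] [[-0.851, -0.524, 0.022, 0.43], [0.295, -0.444, 0.846, -0.215], [-0.434, 0.727, 0.532, -1.021], [0.0, 0.0, 0.0, 1.0]] {'view', 'mtx'}
{'time': 0.1, 'joint_pos': array([ 1.18980025,  0.33385108,  0.03989293,  1.46620206, -0.01337362,
        1.34332187, -0.05851696]), 'joint_vel': array([ 0.00142408, -0.0015329 , -0.00142918, -0.00148483,  0.00028685,
        0.00050534,  0.00071483]), 'joint_torque': array([ 3.60606391e-03, -6.57813907e+01,  1.33981615e+00, -4.04705930e+01,
       -5.96336718e-02,  4.10474162e-02,  1.93615797e-04]), 'eef_pos': array([ 0.18062101, -0.6240495 ,  0.29143201]), 'ee_rot': array([-7.38613438e-04,  9.90093184e-01,  1.40409800e-01, -1.72047888e-04]), 'ft_force': array([0.03474466, 0.31299942, 0.0558929 ]), 'ft_torque': array([ 0.03475526, -0.02231012,  0.01701516]), 'gripper_force': 0.0, 'grip_width': 0.087133745098505}
```

View pics/top0.png

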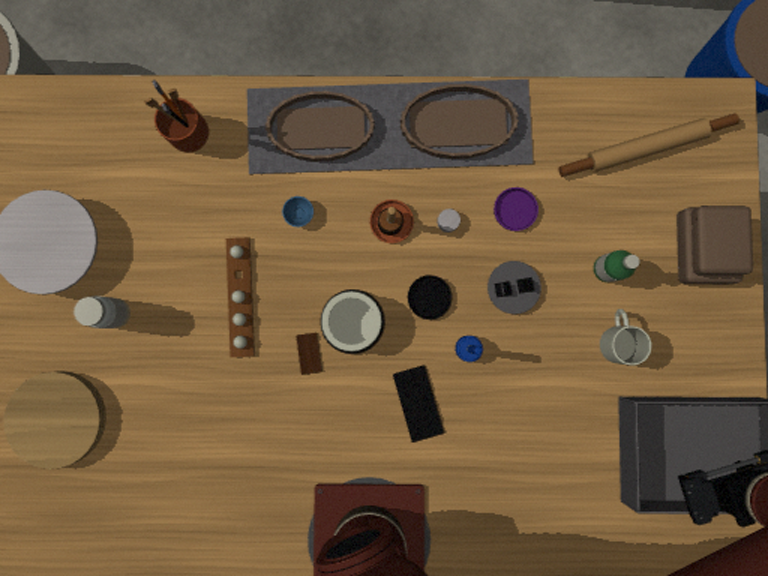

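View pics/side0.png

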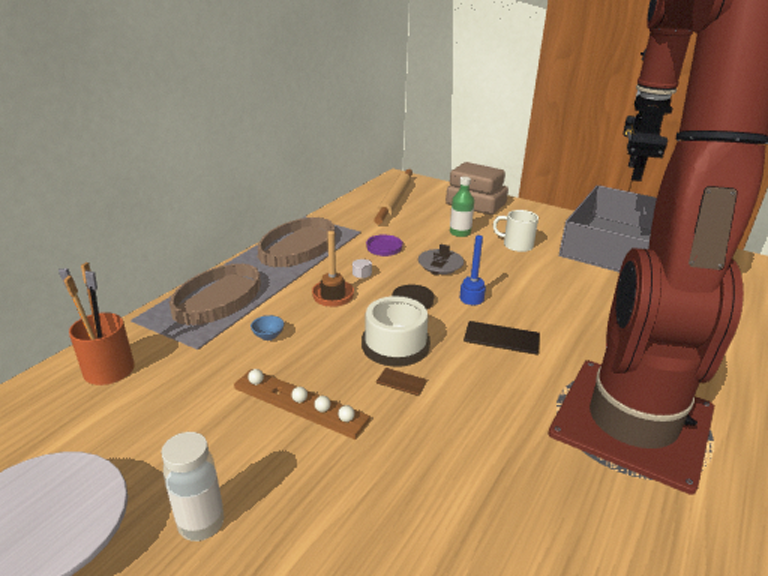

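List of candidates (1.5x top picture):
- **Brush and dish:** the brown-handled brush stands in the terracotta dish at (392,221), which I choose. The blue brush (469,348), purple dish (516,209) and black dish (430,297) are look-alikes.
- **Jar:** white at (352,321).
- **Cap:** grey with fins at (514,288).
- **Balls:** four on the board, at (237,252), (239,297), (239,320) and (240,342).

```bash
cat > m.py <<'E'
from h import *
from scipy.optimize import least_squares
def fitc(P):
    f=lambda q:np.hypot(P[:,0]-q[0],P[:,1]-q[1])-q[2]
    q=least_squares(f,[*P[:,:2].mean(0),.05],loss="soft_l1",f_scale=.002).x
    return q.round(4)
E
python3 - <<'E'
from m import *
z=np.load("top0.npz");im=z["im"];d=z["d"];C=cloud(d,dict(mtx=z["K"],view=z["V"]))
def box(u,v,r): 
    u,v=int(u/1.5),int(v/1.5); return C[v-r:v+r,u-r:u+r].reshape(-1,3), im[v-r:v+r,u-r:u+r].reshape(-1,3)
P,_=box(600,450,8); 
print("table z",np.median(box(400,260,4)[0],0),np.median(box(330,400,4)[0],0))
P,_=box(352,321,27); Q=P[P[:,2]>.072]; print("jar rim",fitc(Q),Q[:,2].mean(),(Q[:,:2].min(0)+Q[:,:2].max(0))/2,np.ptp(Q[:,:2],axis=0))
P,_=box(392,221,20)
for a,b in((.01,.022),(.04,.06),(.145,.2)):
    Q=P[(P[:,2]>a)&(P[:,2]<b)]; print("brush",a,len(Q),Q.mean(0).round(4),(Q[:,:2].min(0)+Q[:,:2].max(0))/2,np.ptp(Q[:,:2],axis=0), fitc(Q))
P,_=box(514,288,24)
Q=P[(P[:,2]>.012)&(P[:,2]<.03)]; print("cap",Q.mean(0),(Q[:,:2].min(0)+Q[:,:2].max(0))/2,np.ptp(Q[:,:2],axis=0))
Q=P[(P[:,2]>.04)]; print("fins",len(Q),Q.mean(0)); print(cv2.minAreaRect(Q[:,:2].astype(np.float32)*1000))
for u,v in((237,252),(239,297),(239,320),(240,342),(238,274)):
    P,c=box(u,v,8); Q=P[(P[:,2]>.024)&(P[:,2]<.06)]; print("ball",len(Q),Q.mean(0).round(4) if len(Q) else 0, Q[:,2].max() if len(Q) else 0)
v0,v1,u0,u1=155,242,145,172
P=C[v0:v1,u0:u1].reshape(-1,3);Q=P[(P[:,2]>.007)&(P[:,2]<.018)];print("board",cv2.minAreaRect(Q[:,:2].astype(np.float32)*1000))
E
```

```text
table z [ 5.92080811e-01 -6.03841992e-02  2.60985155e-04] [ 2.93136666e-01  8.65694885e-02 -1.79536451e-04]
jar rim [0.4573 0.0379 0.0549] 0.12821209790704502 [0.45814979 0.03855571] [0.119412   0.12284558]
brush 0.01 143 [ 0.676  -0.047   0.0155] [ 0.67074017 -0.0454497 ] [0.09760302 0.09054562] [ 0.6724 -0.0444  0.0448]
brush 0.04 161 [ 0.6663 -0.0402  0.0505] [ 0.66913485 -0.04163456] [0.05168164 0.05079264] [ 0.671  -0.0413  0.0198]
brush 0.145 27 [ 0.6693 -0.042   0.1616] [ 0.67015025 -0.04220015] [0.01305784 0.01184788] [ 0.6697 -0.0422  0.0056]
cap [ 0.53087511 -0.30564715  0.02053763] [ 0.53171114 -0.30590488] [0.10937038 0.1132091 ]
fins 51 [ 0.50812503 -0.23596911  0.39784931]
((493.746826171875, -170.51446533203125), (29.271289825439453, 335.7179870605469), 15.432988166809082)
ball 59 [0.6046 0.284  0.0337] 0.0424061902894739
ball 59 [0.5091 0.2784 0.0328] 0.042598373089994146
ball 58 [0.4615 0.2761 0.0331] 0.042297099400331994
ball 61 [0.4136 0.273  0.0332] 0.04333895096966578
ball 0 0 0
board ((512.2678833007812, 285.9241638183594), (270.48095703125, 80.77484893798828), 0.044836241751909256)
```

```bash
python3 - <<'E'
from m import *
z=np.load("top0.npz");im=z["im"];d=z["d"];C=cloud(d,dict(mtx=z["K"],view=z["V"]))
def box(u,v,r): 
    u,v=int(u/1.5),int(v/1.5); return C[v-r:v+r,u-r:u+r].reshape(-1,3)
P=box(352,321,27); Q=P[(P[:,2]>.072)&(P[:,2]<.088)]; print("jar rim",len(Q),fitc(Q),np.median(Q[:,2]),(Q[:,:2].min(0)+Q[:,:2].max(0))/2,np.ptp(Q[:,:2],axis=0))
P=box(514,288,24)
Q=P[(P[:,2]>.035)&(P[:,2]<.055)]; print("fins",len(Q),Q.mean(0)); r=cv2.minAreaRect(Q[:,:2].astype(np.float32)*1000);print(r)
Q=P[(P[:,2]>.012)&(P[:,2]<.03)];print(fitc(Q[::1]),cv2.minEnclosingCircle(Q[:,:2].astype(np.float32)*1000))
# heights map near movement paths
D=np.where((C[...,2]>.1)&(C[...,2]<.6))
s=robot.state();p=robot.camera_params("wrist");T=np.eye(4)
from scipy.spatial.transform import Rotation as R
w,x,y,zz=s["ee_rot"];T[:3,:3]=R.from_quat([x,y,zz,w]).as_matrix();T[:3,3]=s["eef_pos"]
print(T.round(3)); print("cam in tool",(np.linalg.inv(T)@np.linalg.inv(p["view"])).round(4).tolist(),np.round(p["mtx"],1).tolist())
E
```

```text
jar rim 493 [0.4573 0.038  0.0549] 0.08011975368177682 [0.45814979 0.03855571] [0.119412   0.12284558]
fins 43 [ 0.53001807 -0.3046202   0.04653952]
((531.0311279296875, -304.71685791015625), (25.424610137939453, 55.887638092041016), 10.785500526428223)
[ 0.5311 -0.3059  0.041 ] ((531.4121704101562, -306.16595458984375), 57.28081130981445)
[[ 0.961  0.278 -0.001  0.181]
 [ 0.278 -0.961  0.001 -0.624]
 [-0.    -0.002 -1.     0.291]
 [ 0.     0.     0.     1.   ]]
cam in tool [[-0.0004, 0.9708, 0.2399, 0.0642], [1.0, -0.0, 0.0018, 0.0007], [0.0017, 0.2399, -0.9708, -0.0921], [0.0, 0.0, 0.0, 1.0]] [[298.6, 0.0, 253.9], [0.0, 298.6, 190.1], [0.0, 0.0, 1.0]]
```

servo_tool --commands '[{"fingers":0.06,"linear":[0,0,0],"spin":0.14},{"fingers":0.06,"linear":[0,0,0],"spin":0.14},{"fingers":0.06,"linear":[0.03,-0.036,0],"spin":0},{"fingers":0.06,"linear":[0.03,-0.036,0],"spin":0},{"fingers":0.06,"linear":[0.03,-0.036,0],"spin":0},{"fingers":0.06,"linear":[0.03,-0.036,0],"spin":0},{"fingers":0.06,"linear":[0.03,-0.036,0],"spin":0},{"fingers":0.06,"linear":[0.03,-0.036,0],"spin":0},{"fingers":0.06,"linear":[0.03,-0.036,0],"spin":0},{"fingers":0.06,"linear":[0.03,-0.036,0],"spin":0}]' --force 15

```text
time: 1.1
eef_pos: [0.421, -0.3342, 0.2921]
ee_rot: [-0.0, 1.0, 0.001, -0.0]
ft_force: [0.5, -0.0, 0.2]
grip_width: 0.0599
gripper_force: 0.0
```

servo_tool --commands '[{"fingers":0.06,"linear":[0.03,-0.036,0],"spin":0},{"fingers":0.06,"linear":[0.03,-0.036,0],"spin":0},{"fingers":0.06,"linear":[0.03,-0.036,0],"spin":0},{"fingers":0.06,"linear":[0.03,-0.036,0],"spin":0},{"fingers":0.06,"linear":[0.03,-0.036,0],"spin":0},{"fingers":0.06,"linear":[0,-0.03,0],"spin":0},{"fingers":0.06,"linear":[0,0,0],"spin":0},{"fingers":0.06,"linear":[0,0,0],"spin":0},{"fingers":0.06,"linear":[0,0,0],"spin":0},{"fingers":0.06,"linear":[0,0,0],"spin":0}]'

```text
time: 2.1
eef_pos: [0.5695, -0.1272, 0.2922]
ee_rot: [0.0, 1.0, -0.0, -0.0]
ft_force: [-0.4, 0.3, 0.1]
grip_width: 0.0599
gripper_force: 0.0
```

```bash
python3 - <<'E'
from m import *
im,d,p=snap("wrist"); save("w1.png",im,1.2); C=cloud(d,p)
m=(C[...,2]>.14)&(C[...,2]<.17)&(np.hypot(C[...,0]-.67,C[...,1]+.0425)<.03)
Q=C[m];print(len(Q),Q.mean(0),(Q.min(0)+Q.max(0))/2,np.ptp(Q,axis=0))
m=(C[...,2]>.01)&(C[...,2]<.02)&(np.hypot(C[...,0]-.67,C[...,1]+.0425)<.06);Q=C[m];print("dish",len(Q),fitc(Q),(Q.min(0)+Q.max(0))/2)
m=(C[...,2]>.06)&(C[...,2]<.14)&(np.hypot(C[...,0]-.67,C[...,1]+.0425)<.03);Q=C[m];print("handle side",len(Q),Q.mean(0),np.ptp(Q,axis=0))
E
```

```text
648 [ 0.6691508  -0.04525473  0.15910122] [ 0.66989786 -0.04344467  0.15283807] [0.01534709 0.01505937 0.0255998 ]
dish 1060 [ 0.6716 -0.0455  0.0449] [ 0.67172188 -0.04518016  0.01493779]
handle side 510 [ 0.66776759 -0.0482624   0.10447884] [0.01638587 0.01208706 0.07988311]
```

View pics/w1.png

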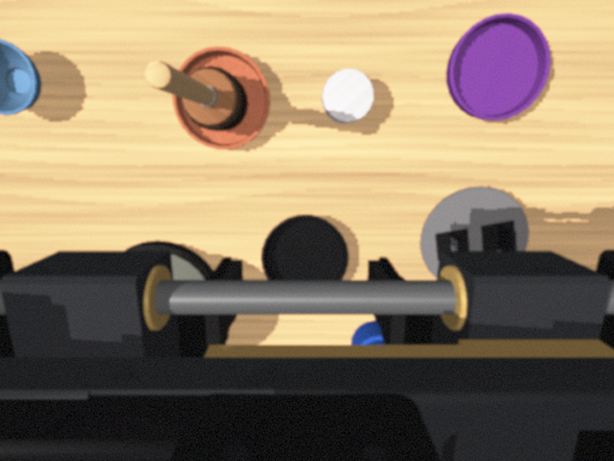

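The wrist view confirms it: wooden handle (160,75) in the terracotta dish (222,98), and the purple, black and blue look-alikes are clear of it.

servo_tool --commands '[{"fingers":0.06,"linear":[0.025,-0.021,0],"spin":0},{"fingers":0.06,"linear":[0.025,-0.021,0],"spin":0},{"fingers":0.06,"linear":[0.025,-0.021,0],"spin":0},{"fingers":0.06,"linear":[0.025,-0.021,0],"spin":0},{"fingers":0.06,"linear":[0,0,0],"spin":0},{"fingers":0.06,"linear":[0,0,0.02],"spin":0},{"fingers":0.06,"linear":[0,0,0.022],"spin":0},{"fingers":0.06,"linear":[0,0,0.022],"spin":0},{"fingers":0.06,"linear":[0,0,0.022],"spin":0},{"fingers":0.06,"linear":[0,0,0.021],"spin":0}]'

```text
time: 3.15
eef_pos: [0.6692, -0.043, 0.1843]
ee_rot: [0.0, 1.0, 0.0, -0.0]
ft_force: [0.2, 0.2, 0.3]
grip_width: 0.0598
gripper_force: 0.0
```

servo_tool --commands '[{"fingers":0.03,"linear":[0,0,0],"spin":0},{"fingers":0.02,"linear":[0,0,0],"spin":0},{"fingers":0.01,"linear":[0,0,0],"spin":0},{"fingers":0.01,"linear":[0,0,0],"spin":0},{"fingers":0.01,"linear":[0,0,0],"spin":0},{"fingers":0.01,"linear":[0,0,0],"spin":0},{"fingers":0.01,"linear":[0,0,0],"spin":0},{"fingers":0.01,"linear":[0,0,-0.01],"spin":0},{"fingers":0.01,"linear":[0,0,-0.02],"spin":0},{"fingers":0.01,"linear":[0,0,-0.02],"spin":0}]'

```text
time: 4.15
eef_pos: [0.6695, -0.0414, 0.2361]
ee_rot: [-0.0, 1.0, 0.001, -0.0]
ft_force: [1.0, -0.4, -0.7]
grip_width: 0.0155
gripper_force: 15.0
```

servo_tool --commands '[{"fingers":0.01,"linear":[0,0,-0.027],"spin":0},{"fingers":0.01,"linear":[0,0,-0.027],"spin":0},{"fingers":0.01,"linear":[-0.03,-0.011,0],"spin":0},{"fingers":0.01,"linear":[-0.03,-0.012,0],"spin":0},{"fingers":0.01,"linear":[-0.03,-0.011,0],"spin":0},{"fingers":0.01,"linear":[-0.03,-0.012,0],"spin":0},{"fingers":0.01,"linear":[-0.03,-0.011,0],"spin":0},{"fingers":0.01,"linear":[-0.03,-0.012,0],"spin":0},{"fingers":0.01,"linear":[-0.032,-0.011,0],"spin":0},{"fingers":0.01,"linear":[0,0,0],"spin":0}]'

```text
time: 5.15
eef_pos: [0.4546, 0.04, 0.2902]
ee_rot: [0.001, 1.0, 0.002, 0.0]
ft_force: [0.5, -0.5, -1.0]
grip_width: 0.0156
gripper_force: 15.0
```

```bash
python3 - <<'E'
from m import *
s=robot.state();print(s["eef_pos"],s["joint_pos"].round(2))
im,d,p=snap("side"); C=cloud(d,p); save("s1.png",im[80:290,150:400],2)
g=np.hypot(C[...,0]-s["eef_pos"][0],C[...,1]-s["eef_pos"][1])<.035
m=g&(C[...,2]>.085)&(C[...,2]<.21);Q=C[m]
for a in np.arange(.085,.22,.02):
    q=Q[(Q[:,2]>a)&(Q[:,2]<a+.02)]; print(round(a,3),len(q),q.mean(0).round(4) if len(q) else 0)
E
```

```text
[0.45458321 0.03996308 0.29016657] [ 0.3  -0.04 -0.47  1.89 -0.02  1.29 -1.73]
0.085 0 0
0.105 88 [0.4462 0.0594 0.1177]
0.125 140 [0.4464 0.0573 0.1362]
0.145 149 [0.4518 0.0485 0.1542]
0.165 30 [0.4537 0.0455 0.1743]
0.185 39 [0.453  0.0451 0.1944]
0.205 11 [0.4534 0.0445 0.2072]
```

servo_tool --commands '[{"fingers":0.01,"linear":[0.003,0.002,0.02],"spin":0},{"fingers":0.01,"linear":[0,0,0.02],"spin":0},{"fingers":0.01,"linear":[0,0,0.02],"spin":0},{"fingers":0.01,"linear":[0,0,0.018],"spin":0},{"fingers":0.01,"linear":[0,0,0.017],"spin":0},{"fingers":0.01,"linear":[0,0,0],"spin":0},{"fingers":0.01,"linear":[0,0,0],"spin":0},{"fingers":0.01,"linear":[0,0,0],"spin":0},{"fingers":0.01,"linear":[0,0,0],"spin":0},{"fingers":0.01,"linear":[0,0,0],"spin":0}]'

```text
time: 6.2
eef_pos: [0.4609, 0.0361, 0.1949]
ee_rot: [0.0, 1.0, 0.001, 0.0]
ft_force: [0.1, -0.7, -1.4]
grip_width: 0.0156
gripper_force: 15.0
```

servo_tool --commands '[{"fingers":0.01,"linear":[-0.002,0,0.003],"spin":0},{"fingers":0.01,"linear":[0,0,0],"spin":0},{"fingers":0.01,"linear":[0,0,0],"spin":0},{"fingers":0.01,"linear":[0,0,-0.018],"spin":0},{"fingers":0.01,"linear":[0,0,-0.02],"spin":0},{"fingers":0.01,"linear":[0,0,-0.02],"spin":0},{"fingers":0.01,"linear":[0,0,0],"spin":0},{"fingers":0.01,"linear":[0,0,0],"spin":0},{"fingers":0.01,"linear":[0,0,0],"spin":0},{"fingers":0.01,"linear":[0,0,0],"spin":0}]'

```text
time: 7.2
eef_pos: [0.4581, 0.0361, 0.2482]
ee_rot: [-0.0, 1.0, 0.001, -0.001]
ft_force: [0.5, -0.2, -0.3]
grip_width: 0.0158
gripper_force: 15.0
```

servo_tool --commands '[{"fingers":0.01,"linear":[0,0,0.02],"spin":0},{"fingers":0.01,"linear":[0,0,0.02],"spin":0},{"fingers":0.01,"linear":[0,0,0.018],"spin":0},{"fingers":0.01,"linear":[0,0,0],"spin":0},{"fingers":0.01,"linear":[0,0,0],"spin":0},{"fingers":0.01,"linear":[0,0,0],"spin":0},{"fingers":0.01,"linear":[0,0,-0.018],"spin":0},{"fingers":0.01,"linear":[0,0,-0.02],"spin":0},{"fingers":0.01,"linear":[0,0,-0.02],"spin":0},{"fingers":0.01,"linear":[0,0,0],"spin":0}]'

```text
time: 8.2
eef_pos: [0.46, 0.0364, 0.2523]
ee_rot: [0.0, 1.0, 0.001, 0.003]
ft_force: [0.7, -0.2, -1.0]
grip_width: 0.0152
gripper_force: 15.0
```

servo_tool --commands '[{"fingers":0.01,"linear":[0,0,-0.02],"spin":0},{"fingers":0.01,"linear":[0,0,-0.02],"spin":0},{"fingers":0.01,"linear":[0.03,0.011,0],"spin":0},{"fingers":0.01,"linear":[0.03,0.012,0],"spin":0},{"fingers":0.01,"linear":[0.03,0.011,0],"spin":0},{"fingers":0.01,"linear":[0.03,0.012,0],"spin":0},{"fingers":0.01,"linear":[0.03,0.011,0],"spin":0},{"fingers":0.01,"linear":[0.03,0.012,0],"spin":0},{"fingers":0.01,"linear":[0.03,0.011,0],"spin":0},{"fingers":0.01,"linear":[0,0,0],"spin":0}]'

```text
time: 9.2
eef_pos: [0.6709, -0.0459, 0.2868]
ee_rot: [0.0, 1.0, -0.0, -0.001]
ft_force: [0.4, 0.0, -1.5]
grip_width: 0.0155
gripper_force: 15.0
```

servo_tool --commands '[{"fingers":0.01,"linear":[0,0,0.02],"spin":0},{"fingers":0.01,"linear":[0,0,0.02],"spin":0},{"fingers":0.01,"linear":[0,0,0.02],"spin":0},{"fingers":0.01,"linear":[0,0,0.02],"spin":0},{"fingers":0.01,"linear":[0,0,0.018],"spin":0},{"fingers":0.01,"linear":[0,0,0.003],"spin":0},{"fingers":0.01,"linear":[0,0,0.001],"spin":0},{"fingers":0.01,"linear":[0,0,0],"spin":0},{"fingers":0.01,"linear":[0,0,0],"spin":0},{"fingers":0.01,"linear":[0,0,0],"spin":0}]'

```text
time: 10.2
eef_pos: [0.6691, -0.0434, 0.1882]
ee_rot: [0.0, 1.0, 0.001, 0.001]
ft_force: [-0.2, 0.2, -0.1]
grip_width: 0.0157
gripper_force: 15.0
```

servo_tool --commands '[{"fingers":0.01,"linear":[0,0,0.001],"spin":0},{"fingers":0.01,"linear":[0,0,0.001],"spin":0},{"fingers":0.01,"linear":[0,0,0.001],"spin":0},{"fingers":0.01,"linear":[0,0,0],"spin":0},{"fingers":0.01,"linear":[0,0,0],"spin":0},{"fingers":0.01,"linear":[0,0,0],"spin":0},{"fingers":0.01,"linear":[0,0,0],"spin":0},{"fingers":0.01,"linear":[0,0,0],"spin":0},{"fingers":0.01,"linear":[0,0,0],"spin":0},{"fingers":0.01,"linear":[0,0,0],"spin":0}]'

```text
time: 11.2
eef_pos: [0.6687, -0.0435, 0.1843]
ee_rot: [-0.0, 1.0, 0.001, 0.0]
ft_force: [0.1, -0.1, -0.4]
grip_width: 0.0156
gripper_force: 15.0
```

Release slowly, then rise straight up.

servo_tool --commands '[{"fingers":0.018,"linear":[0,0,0],"spin":0},{"fingers":0.02,"linear":[0,0,0],"spin":0},{"fingers":0.03,"linear":[0,0,0],"spin":0},{"fingers":0.045,"linear":[0,0,0],"spin":0},{"fingers":0.06,"linear":[0,0,0],"spin":0},{"fingers":0.06,"linear":[0,0,0],"spin":0},{"fingers":0.06,"linear":[0,0,-0.02],"spin":0},{"fingers":0.06,"linear":[0,0,-0.03],"spin":0},{"fingers":0.06,"linear":[0,0,-0.03],"spin":0},{"fingers":0.06,"linear":[0,0,-0.02],"spin":0}]'

```text
time: 12.2
eef_pos: [0.6691, -0.0434, 0.2868]
ee_rot: [0.0, 1.0, 0.001, 0.001]
ft_force: [0.7, -0.1, 0.2]
grip_width: 0.0598
gripper_force: 0.0
```

servo_tool --commands '[{"fingers":0.06,"linear":[-0.02,-0.035,0],"spin":0},{"fingers":0.06,"linear":[-0.02,-0.035,0],"spin":0},{"fingers":0.06,"linear":[-0.02,-0.035,0],"spin":0},{"fingers":0.06,"linear":[-0.02,-0.035,0],"spin":0},{"fingers":0.06,"linear":[-0.02,-0.035,0],"spin":0},{"fingers":0.06,"linear":[-0.02,-0.035,0],"spin":0},{"fingers":0.06,"linear":[0,-0.035,0],"spin":0},{"fingers":0.06,"linear":[0,-0.035,0],"spin":0},{"fingers":0.06,"linear":[0,-0.035,0],"spin":0},{"fingers":0.06,"linear":[0,0,0],"spin":0}]'

```text
time: 13.2
eef_pos: [0.5462, 0.2771, 0.2844]
ee_rot: [-0.002, 1.0, 0.004, -0.0]
ft_force: [-0.6, 0.2, 0.9]
grip_width: 0.0597
gripper_force: 0.0
```

```bash
python3 - <<'E'
from m import *
im,d,p=snap("top"); C=cloud(d,p)
g=np.hypot(C[...,0]-.67,C[...,1]+.043)<.06
for a,b in((.04,.056),(.145,.17)):
    Q=C[g&(C[...,2]>a)&(C[...,2]<b)];print(a,len(Q),Q.mean(0).round(4))
s=robot.state();print(s["eef_pos"],s["joint_pos"].round(2))
im,d,p=snap("wrist"); save("w2.png",im,1.2); C=cloud(d,p)
for x,y in((.6046,.284),(.5091,.2784),(.4615,.2761),(.4136,.273)):
    Q=C[(C[...,2]>.02)&(C[...,2]<.05)&(np.hypot(C[...,0]-x,C[...,1]-y)<.022)]
    if len(Q)<30: print("none",x);continue
    f=lambda q:np.linalg.norm(Q-q,axis=1)-.014
    q=least_squares(f,[x,y,.024],loss="soft_l1",f_scale=.001).x; print("ball",len(Q),q.round(4))
E
```

```text
0.04 145 [ 0.6678 -0.0421  0.0492]
0.145 26 [ 0.6701 -0.0423  0.1614]
[0.54706377 0.27416393 0.28419602] [-0.08  0.31 -0.57  1.55  0.17  1.33 -2.23]
ball 469 [0.6036 0.2852 0.0229]
ball 399 [0.5077 0.2798 0.0229]
ball 71 [0.4596 0.2771 0.0233]
ball 363 [0.4119 0.2743 0.023 ]
```

View pics/w2.png

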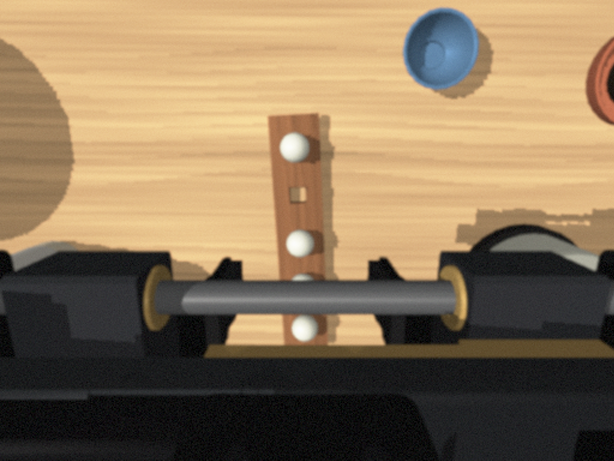

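Four balls in view: (294,148), (300,243), (303,283) half hidden behind the fingers, and (305,328). The nest at (297,194) is empty. I start with the far ball.

servo_tool --commands '[{"fingers":0.045,"linear":[0.028,-0.005,0],"spin":0},{"fingers":0.045,"linear":[0.028,-0.005,0],"spin":0},{"fingers":0.045,"linear":[0,0,0.04],"spin":0},{"fingers":0.045,"linear":[0,0,0.04],"spin":0},{"fingers":0.045,"linear":[0,0,0.04],"spin":0},{"fingers":0.045,"linear":[0,0,0.03],"spin":0},{"fingers":0.045,"linear":[0,0,0.02],"spin":0},{"fingers":0.045,"linear":[0,0,0.01],"spin":0},{"fingers":0.045,"linear":[0,0,0],"spin":0},{"fingers":0.045,"linear":[0,0,0],"spin":0}]'

```text
time: 14.3
eef_pos: [0.6049, 0.2811, 0.1054]
ee_rot: [-0.0, 1.0, 0.0, 0.001]
ft_force: [-0.3, 0.8, 0.5]
grip_width: 0.045
gripper_force: 0.0
```

servo_tool --commands '[{"fingers":0.045,"linear":[-0.001,-0.003,0.01],"spin":0},{"fingers":0.045,"linear":[0,0,0.01],"spin":0},{"fingers":0.045,"linear":[0,0,0],"spin":0},{"fingers":0.035,"linear":[0,0,0],"spin":0},{"fingers":0.025,"linear":[0,0,0],"spin":0},{"fingers":0.02,"linear":[0,0,0],"spin":0},{"fingers":0.02,"linear":[0,0,0],"spin":0},{"fingers":0.02,"linear":[0,0,0],"spin":0},{"fingers":0.02,"linear":[0,0,-0.02],"spin":0},{"fingers":0.02,"linear":[0,0,-0.02],"spin":0}]'

```text
time: 15.3
eef_pos: [0.6027, 0.2841, 0.1241]
ee_rot: [0.0, 1.0, 0.001, -0.001]
ft_force: [0.5, 0.3, 0.4]
grip_width: 0.0272
gripper_force: 15.0
```

servo_tool --commands '[{"fingers":0.02,"linear":[0,0,-0.03],"spin":0},{"fingers":0.02,"linear":[0,0,-0.03],"spin":0},{"fingers":0.02,"linear":[-0.018,0.035,0],"spin":0},{"fingers":0.02,"linear":[-0.018,0.035,0],"spin":0},{"fingers":0.02,"linear":[-0.018,0.035,0],"spin":0},{"fingers":0.02,"linear":[-0.018,0.035,0],"spin":0},{"fingers":0.02,"linear":[-0.018,0.035,0],"spin":0},{"fingers":0.02,"linear":[-0.018,0.035,0],"spin":0},{"fingers":0.02,"linear":[-0.016,0.035,0],"spin":0},{"fingers":0.02,"linear":[0,0,0],"spin":0}]'

```text
time: 16.3
eef_pos: [0.4778, 0.0341, 0.1841]
ee_rot: [0.001, 1.0, -0.002, -0.001]
ft_force: [0.3, 0.1, -0.1]
grip_width: 0.0267
gripper_force: 15.0
```

```bash
python3 - <<'E'
from m import *
s=robot.state();print(s["eef_pos"],s["gripper_force"],s["grip_width"])
im,d,p=snap("wrist"); save("w3.png",im[:300],1.2); C=cloud(d,p)
g=np.hypot(C[...,0]-.4575,C[...,1]-.038)<.075
Q=C[g&(C[...,2]>.072)&(C[...,2]<.088)]; print(len(Q),fitc(Q),(Q.min(0)+Q.max(0))/2,np.ptp(Q,axis=0))
im,d,p=snap("side"); C=cloud(d,p)
g=np.hypot(C[...,0]-.4575,C[...,1]-.038)<.075
Q=C[g&(C[...,2]>.072)&(C[...,2]<.085)]; print(len(Q),fitc(Q),(Q.min(0)+Q.max(0))/2,np.ptp(Q,axis=0))
E
```

```text
[0.47777206 0.03411667 0.18408803] 14.9992436170578 0.026728300405752525
3793 [0.4562 0.0371 0.0555] [0.49584553 0.03691836 0.07728419] [0.04420509 0.113879   0.0105472 ]
406 [0.4551 0.0416 0.055 ] [0.45646935 0.03913038 0.07730687] [0.12404394 0.12448656 0.01036723]
```

View pics/w3.png

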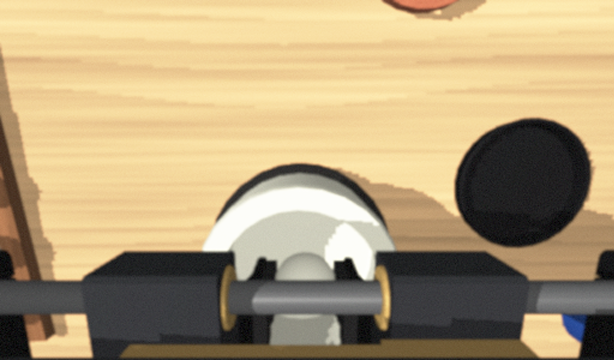

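The ball sits between the fingers at (303,272), above the jar mouth, whose white rim arc tops at (300,190). I lower it.

servo_tool --commands '[{"fingers":0.02,"linear":[0,-0.004,0.02],"spin":0},{"fingers":0.02,"linear":[0,0,0.02],"spin":0},{"fingers":0.02,"linear":[0,0,0.02],"spin":0},{"fingers":0.02,"linear":[0,0,0.02],"spin":0},{"fingers":0.02,"linear":[0,0,0.012],"spin":0},{"fingers":0.02,"linear":[0,0,0],"spin":0},{"fingers":0.02,"linear":[0,0,0],"spin":0},{"fingers":0.02,"linear":[0,0,0],"spin":0},{"fingers":0.02,"linear":[0,0,0],"spin":0},{"fingers":0.02,"linear":[0,0,0],"spin":0}]'

```text
time: 17.4
eef_pos: [0.4795, 0.0433, 0.0926]
ee_rot: [0.0, 1.0, 0.001, 0.0]
ft_force: [-4.4, -1.8, -1.8]
grip_width: 0.0268
gripper_force: 17.5
```

servo_tool --commands '[{"fingers":0.02,"linear":[-0.006,0.004,0],"spin":0},{"fingers":0.02,"linear":[0,0,0],"spin":0},{"fingers":0.02,"linear":[0,0,0],"spin":0},{"fingers":0.02,"linear":[0,0,0],"spin":0},{"fingers":0.02,"linear":[0,0,0],"spin":0},{"fingers":0.02,"linear":[0,0,0],"spin":0},{"fingers":0.02,"linear":[0,0,0],"spin":0},{"fingers":0.02,"linear":[0,0,0],"spin":0},{"fingers":0.02,"linear":[0,0,0],"spin":0},{"fingers":0.02,"linear":[0,0,0],"spin":0}]'

```text
time: 18.4
eef_pos: [0.4736, 0.0392, 0.0923]
ee_rot: [-0.0, 1.0, 0.001, 0.0]
ft_force: [-0.8, 0.8, -0.0]
grip_width: 0.0267
gripper_force: 15.0
```

servo_tool --commands '[{"fingers":0.02,"linear":[0,0,0.003],"spin":0},{"fingers":0.02,"linear":[0,0,0],"spin":0},{"fingers":0.03,"linear":[0,0,0],"spin":0},{"fingers":0.036,"linear":[0,0,0],"spin":0},{"fingers":0.036,"linear":[0,0,0],"spin":0},{"fingers":0.036,"linear":[0,0,0],"spin":0},{"fingers":0.036,"linear":[0,0,-0.02],"spin":0},{"fingers":0.036,"linear":[0,0,-0.03],"spin":0},{"fingers":0.036,"linear":[0,0,-0.03],"spin":0},{"fingers":0.036,"linear":[0,0,-0.02],"spin":0}]'

```text
time: 19.4
eef_pos: [0.4741, 0.0394, 0.1913]
ee_rot: [-0.0, 1.0, 0.001, 0.001]
ft_force: [0.4, 0.5, -0.4]
grip_width: 0.036
gripper_force: 0.0
```

servo_tool --commands '[{"fingers":0.045,"linear":[0.005,-0.034,0],"spin":0},{"fingers":0.045,"linear":[0.005,-0.035,0],"spin":0},{"fingers":0.045,"linear":[0.005,-0.034,0],"spin":0},{"fingers":0.045,"linear":[0.005,-0.035,0],"spin":0},{"fingers":0.045,"linear":[0.005,-0.034,0],"spin":0},{"fingers":0.045,"linear":[0.005,-0.035,0],"spin":0},{"fingers":0.045,"linear":[0.004,-0.034,0],"spin":0},{"fingers":0.045,"linear":[0,0,0.03],"spin":0},{"fingers":0.045,"linear":[0,0,0.03],"spin":0},{"fingers":0.045,"linear":[0,0,0],"spin":0}]'

```text
time: 20.4
eef_pos: [0.5051, 0.2791, 0.1255]
ee_rot: [0.001, 1.0, 0.001, -0.003]
ft_force: [-0.4, -0.5, -0.3]
grip_width: 0.0447
gripper_force: 0.0
```

```bash
cat > jar.py <<'E'
from m import *
s=robot.state();print(s["eef_pos"],s["joint_pos"][6].round(2))
im,d,p=snap("top"); C=cloud(d,p)
save("t.png",im[175:255,130:275],5)
m=(np.hypot(C[...,0]-.457,C[...,1]-.038)<.046)&(C[...,2]>.022)&(C[...,2]<.07)
n,l,st,c=cv2.connectedComponentsWithStats(m.astype(np.uint8))
for i in range(1,n):
    if st[i,4]>10: Q=C[l==i]; print("in jar",len(Q),Q.mean(0).round(3),Q[:,2].max().round(3))
E
python3 jar.py
```

```text
[0.50509927 0.27906014 0.12553815] -2.36
in jar 60 [0.475 0.04  0.034] 0.042
```

servo_tool --commands '[{"fingers":0.045,"linear":[0.002,0,0.015],"spin":0},{"fingers":0.045,"linear":[0,0,0.015],"spin":0},{"fingers":0.045,"linear":[0,0,0.01],"spin":0},{"fingers":0.045,"linear":[0,0,0],"spin":0},{"fingers":0.035,"linear":[0,0,0],"spin":0},{"fingers":0.025,"linear":[0,0,0],"spin":0},{"fingers":0.02,"linear":[0,0,0],"spin":0},{"fingers":0.02,"linear":[0,0,0],"spin":0},{"fingers":0.02,"linear":[0,0,0],"spin":0},{"fingers":0.02,"linear":[0,0,-0.02],"spin":0}]'

```text
time: 21.45
eef_pos: [0.5079, 0.2794, 0.1074]
ee_rot: [0.001, 1.0, 0.001, -0.002]
ft_force: [0.1, -1.1, -0.0]
grip_width: 0.027
gripper_force: 15.0
```

servo_tool --commands '[{"fingers":0.02,"linear":[0,0,-0.04],"spin":0},{"fingers":0.02,"linear":[0,0,-0.04],"spin":0},{"fingers":0.02,"linear":[-0.01,0.034,0],"spin":0},{"fingers":0.02,"linear":[-0.01,0.034,0],"spin":0},{"fingers":0.02,"linear":[-0.01,0.034,0],"spin":0},{"fingers":0.02,"linear":[-0.01,0.035,0],"spin":0},{"fingers":0.02,"linear":[-0.01,0.035,0],"spin":0},{"fingers":0.02,"linear":[-0.01,0.035,0],"spin":0},{"fingers":0.02,"linear":[-0.01,0.034,0],"spin":0},{"fingers":0.02,"linear":[0,0,0],"spin":0}]'

```text
time: 22.45
eef_pos: [0.4384, 0.0348, 0.1891]
ee_rot: [0.001, 1.0, -0.002, -0.0]
ft_force: [0.1, -0.0, -0.4]
grip_width: 0.0266
gripper_force: 15.0
```

servo_tool --commands '[{"fingers":0.02,"linear":[0,0,0],"spin":0},{"fingers":0.02,"linear":[0,0,0],"spin":0},{"fingers":0.02,"linear":[0,0,0],"spin":0},{"fingers":0.02,"linear":[0,0,0],"spin":0},{"fingers":0.02,"linear":[0,0,0.02],"spin":0},{"fingers":0.02,"linear":[0,0,0.02],"spin":0},{"fingers":0.02,"linear":[0,0,0.01],"spin":0},{"fingers":0.02,"linear":[0,0,0],"spin":0},{"fingers":0.02,"linear":[0,0,0],"spin":0},{"fingers":0.02,"linear":[0,0,0],"spin":0}]'

```text
time: 23.45
eef_pos: [0.4402, 0.0393, 0.1401]
ee_rot: [-0.0, 1.0, 0.001, 0.001]
ft_force: [-0.8, -0.4, -0.9]
grip_width: 0.027
gripper_force: 15.0
```

servo_tool --commands '[{"fingers":0.02,"linear":[-0.001,0.001,0.02],"spin":0},{"fingers":0.02,"linear":[0,0,0.02],"spin":0},{"fingers":0.02,"linear":[0,0,0.011],"spin":0},{"fingers":0.02,"linear":[0,0,0],"spin":0},{"fingers":0.02,"linear":[0,0,0],"spin":0},{"fingers":0.02,"linear":[0,0,0],"spin":0},{"fingers":0.02,"linear":[0,0,0],"spin":0},{"fingers":0.02,"linear":[0,0,0],"spin":0},{"fingers":0.02,"linear":[0,0,0],"spin":0},{"fingers":0.02,"linear":[0,0,0],"spin":0}]'

```text
time: 24.45
eef_pos: [0.4386, 0.0381, 0.0884]
ee_rot: [0.0, 1.0, 0.001, 0.0]
ft_force: [-0.5, -0.2, -0.2]
grip_width: 0.0268
gripper_force: 15.0
```

servo_tool --commands '[{"fingers":0.02,"linear":[0,0,0],"spin":0},{"fingers":0.03,"linear":[0,0,0],"spin":0},{"fingers":0.035,"linear":[0,0,0],"spin":0},{"fingers":0.035,"linear":[0,0,0],"spin":0},{"fingers":0.035,"linear":[0,0,0],"spin":0},{"fingers":0.035,"linear":[0,0,0],"spin":0},{"fingers":0.035,"linear":[0,0,-0.02],"spin":0},{"fingers":0.035,"linear":[0,0,-0.03],"spin":0},{"fingers":0.035,"linear":[0,0,-0.03],"spin":0},{"fingers":0.035,"linear":[0,0,-0.02],"spin":0}]'

```text
time: 25.45
eef_pos: [0.439, 0.0383, 0.1903]
ee_rot: [-0.0, 1.0, 0.001, 0.001]
ft_force: [0.1, 0.2, 0.7]
grip_width: 0.035
gripper_force: 0.0
```

servo_tool --commands '[{"fingers":0.045,"linear":[0.003,-0.034,0],"spin":0},{"fingers":0.045,"linear":[0.003,-0.034,0],"spin":0},{"fingers":0.045,"linear":[0.003,-0.034,0],"spin":0},{"fingers":0.045,"linear":[0.003,-0.034,0],"spin":0},{"fingers":0.045,"linear":[0.003,-0.034,0],"spin":0},{"fingers":0.045,"linear":[0.003,-0.034,0],"spin":0},{"fingers":0.045,"linear":[0.003,-0.035,0],"spin":0},{"fingers":0.045,"linear":[0,0,0.03],"spin":0},{"fingers":0.045,"linear":[0,0,0.03],"spin":0},{"fingers":0.045,"linear":[0,0,0],"spin":0}]'

```text
time: 26.45
eef_pos: [0.4571, 0.276, 0.1248]
ee_rot: [0.001, 1.0, 0.001, -0.003]
ft_force: [0.2, -0.3, 0.6]
grip_width: 0.0449
gripper_force: 0.0
```

```bash
python3 jar.py
```

```text
[0.45711465 0.27596263 0.12476556] -2.4
in jar 60 [0.475 0.04  0.033] 0.042
in jar 59 [0.438 0.038 0.034] 0.042
```

servo_tool --commands '[{"fingers":0.045,"linear":[0.002,-0.001,0.015],"spin":0},{"fingers":0.045,"linear":[0,0,0.015],"spin":0},{"fingers":0.045,"linear":[0,0,0.009],"spin":0},{"fingers":0.045,"linear":[0,0,0],"spin":0},{"fingers":0.035,"linear":[0,0,0],"spin":0},{"fingers":0.025,"linear":[0,0,0],"spin":0},{"fingers":0.02,"linear":[0,0,0],"spin":0},{"fingers":0.02,"linear":[0,0,0],"spin":0},{"fingers":0.02,"linear":[0,0,0],"spin":0},{"fingers":0.02,"linear":[0,0,-0.02],"spin":0}]'

```text
time: 27.5
eef_pos: [0.46, 0.2773, 0.1076]
ee_rot: [0.001, 1.0, 0.001, -0.002]
ft_force: [0.4, -0.2, -1.1]
grip_width: 0.0265
gripper_force: 15.0
```

servo_tool --commands '[{"fingers":0.02,"linear":[0,0,-0.04],"spin":0},{"fingers":0.02,"linear":[0,0,-0.04],"spin":0},{"fingers":0.02,"linear":[0,0.034,0],"spin":0},{"fingers":0.02,"linear":[0,0.034,0],"spin":0},{"fingers":0.02,"linear":[0,0.034,0],"spin":0},{"fingers":0.02,"linear":[0,0.034,0],"spin":0},{"fingers":0.02,"linear":[0,0.034,0],"spin":0},{"fingers":0.02,"linear":[0,0.034,0],"spin":0},{"fingers":0.02,"linear":[0,0.01,0],"spin":-0.07},{"fingers":0.02,"linear":[0,0,0],"spin":0}]'

```text
time: 28.5
eef_pos: [0.4616, 0.0626, 0.1893]
ee_rot: [0.0, 0.999, 0.035, 0.0]
ft_force: [0.7, 1.0, -0.1]
grip_width: 0.027
gripper_force: 15.0
```

servo_tool --commands '[{"fingers":0.02,"linear":[0,0,0],"spin":-0.15},{"fingers":0.02,"linear":[0,0,0],"spin":-0.15},{"fingers":0.02,"linear":[0,0,0],"spin":-0.15},{"fingers":0.02,"linear":[0,0,0],"spin":-0.15},{"fingers":0.02,"linear":[0,0,0],"spin":-0.15},{"fingers":0.02,"linear":[0,0,0],"spin":-0.15},{"fingers":0.02,"linear":[0,0,0],"spin":-0.15},{"fingers":0.02,"linear":[0,0,0],"spin":-0.15},{"fingers":0.02,"linear":[0,0,0],"spin":-0.15},{"fingers":0.02,"linear":[0,0,0],"spin":-0.15}]'

```text
time: 29.5
eef_pos: [0.4615, 0.0659, 0.1893]
ee_rot: [-0.0, 0.705, 0.71, 0.0]
ft_force: [-0.2, -0.7, -0.3]
grip_width: 0.0269
gripper_force: 15.0
```

servo_tool --commands '[{"fingers":0.02,"linear":[0,0,0],"spin":0},{"fingers":0.02,"linear":[0,0,0],"spin":0},{"fingers":0.02,"linear":[0,0,0.02],"spin":0},{"fingers":0.02,"linear":[0,0,0.02],"spin":0},{"fingers":0.02,"linear":[0,0,0],"spin":0},{"fingers":0.02,"linear":[0,0,0],"spin":0},{"fingers":0.02,"linear":[0,0,0],"spin":0},{"fingers":0.02,"linear":[0,0,0],"spin":0},{"fingers":0.02,"linear":[0,0,0],"spin":0},{"fingers":0.02,"linear":[0,0,0],"spin":0}]'

```text
time: 30.5
eef_pos: [0.4617, 0.0641, 0.1497]
ee_rot: [0.0, 0.707, 0.707, 0.0]
ft_force: [-0.8, -0.2, -0.2]
grip_width: 0.0267
gripper_force: 15.0
```

servo_tool --commands '[{"fingers":0.02,"linear":[-0.002,-0.005,0],"spin":0},{"fingers":0.02,"linear":[0,0,0.02],"spin":0},{"fingers":0.02,"linear":[0,0,0.02],"spin":0},{"fingers":0.02,"linear":[0,0,0.012],"spin":0},{"fingers":0.02,"linear":[0,0,0.005],"spin":0},{"fingers":0.02,"linear":[0,0,0.004],"spin":0},{"fingers":0.02,"linear":[0,0,0],"spin":0},{"fingers":0.02,"linear":[0,0,0],"spin":0},{"fingers":0.02,"linear":[0,0,0],"spin":0},{"fingers":0.02,"linear":[0,0,0],"spin":0}]'

```text
time: 31.5
eef_pos: [0.4569, 0.0623, 0.0888]
ee_rot: [0.0, 0.707, 0.707, 0.0]
ft_force: [-0.2, 1.6, 4.6]
grip_width: 0.0267
gripper_force: 15.0
```

servo_tool --commands '[{"fingers":0.02,"linear":[0,0,-0.001],"spin":0},{"fingers":0.02,"linear":[0,0,-0.001],"spin":0},{"fingers":0.02,"linear":[0,0,0],"spin":0},{"fingers":0.02,"linear":[0,0,0],"spin":0},{"fingers":0.028,"linear":[0,0,0],"spin":0},{"fingers":0.032,"linear":[0,0,0],"spin":0},{"fingers":0.032,"linear":[0,0,0],"spin":0},{"fingers":0.032,"linear":[0,0,0],"spin":0},{"fingers":0.032,"linear":[0,0,-0.02],"spin":0},{"fingers":0.032,"linear":[0,0,-0.03],"spin":0}]'

```text
time: 32.5
eef_pos: [0.4551, 0.0621, 0.1395]
ee_rot: [-0.002, 0.707, 0.708, -0.001]
ft_force: [1.1, -0.2, -0.6]
grip_width: 0.0322
gripper_force: 0.0
```

servo_tool --commands '[{"fingers":0.032,"linear":[0,0,-0.03],"spin":0.07},{"fingers":0.04,"linear":[0,0,-0.02],"spin":0.15},{"fingers":0.045,"linear":[0,0,0],"spin":0.15},{"fingers":0.045,"linear":[0,0,0],"spin":0.15},{"fingers":0.045,"linear":[0,0,0],"spin":0.15},{"fingers":0.045,"linear":[0,0,0],"spin":0.15},{"fingers":0.045,"linear":[0,0,0],"spin":0.15},{"fingers":0.045,"linear":[0,0,0],"spin":0.15},{"fingers":0.045,"linear":[0,0,0],"spin":0.15},{"fingers":0.045,"linear":[0,0,0],"spin":0.15}]'

```text
time: 33.5
eef_pos: [0.4563, 0.0622, 0.1902]
ee_rot: [-0.0, 0.997, 0.073, -0.0]
ft_force: [-0.2, -0.1, 0.3]
grip_width: 0.0447
gripper_force: 0.0
```

servo_tool --commands '[{"fingers":0.045,"linear":[0,0,0],"spin":0.15},{"fingers":0.045,"linear":[0,0,0],"spin":0.15},{"fingers":0.045,"linear":[-0.007,-0.035,0],"spin":0},{"fingers":0.045,"linear":[-0.008,-0.035,0],"spin":0},{"fingers":0.045,"linear":[-0.007,-0.035,0],"spin":0},{"fingers":0.045,"linear":[-0.008,-0.035,0],"spin":0},{"fingers":0.045,"linear":[-0.007,-0.035,0],"spin":0},{"fingers":0.045,"linear":[-0.008,-0.035,0],"spin":0},{"fingers":0.045,"linear":[0,0,0],"spin":0},{"fingers":0.045,"linear":[0,0,0],"spin":0}]'

```text
time: 34.5
eef_pos: [0.4424, 0.2771, 0.19]
ee_rot: [0.0, 0.997, -0.073, -0.001]
ft_force: [-0.2, 0.1, 0.6]
grip_width: 0.0447
gripper_force: 0.0
```

```bash
python3 jar.py; python3 - <<'E'
from h import *
s=robot.state();print(s["ee_rot"].round(4))
E
```

```text
[0.44241631 0.27712059 0.18996995] -2.5
in jar 61 [0.475 0.037 0.034] 0.044
in jar 61 [0.456 0.063 0.034] 0.044
in jar 61 [0.438 0.037 0.033] 0.043
[ 4.000e-04  9.973e-01 -7.390e-02 -4.000e-04]
```

servo_tool --commands '[{"fingers":0.045,"linear":[0,0,0],"spin":-0.148},{"fingers":0.045,"linear":[-0.015,0.0015,0],"spin":0},{"fingers":0.045,"linear":[-0.0155,0.0015,0],"spin":0},{"fingers":0.045,"linear":[0,0,0.03],"spin":0},{"fingers":0.045,"linear":[0,0,0.03],"spin":0},{"fingers":0.045,"linear":[0,0,0.01],"spin":0},{"fingers":0.045,"linear":[0,0,0],"spin":0},{"fingers":0.045,"linear":[0,0,0],"spin":0},{"fingers":0.045,"linear":[0,0,0],"spin":0},{"fingers":0.045,"linear":[0,0,0],"spin":0}]'

```text
time: 35.55
eef_pos: [0.4131, 0.2738, 0.1214]
ee_rot: [-0.0, 1.0, -0.0, 0.001]
ft_force: [0.8, -0.5, 0.3]
grip_width: 0.0449
gripper_force: 0.0
```

servo_tool --commands '[{"fingers":0.045,"linear":[-0.001,0,0.015],"spin":0},{"fingers":0.045,"linear":[0,0,0.015],"spin":0},{"fingers":0.045,"linear":[0,0,0.005],"spin":0},{"fingers":0.045,"linear":[0,0,0],"spin":0},{"fingers":0.035,"linear":[0,0,0],"spin":0},{"fingers":0.025,"linear":[0,0,0],"spin":0},{"fingers":0.02,"linear":[0,0,0],"spin":0},{"fingers":0.02,"linear":[0,0,0],"spin":0},{"fingers":0.02,"linear":[0,0,0],"spin":0},{"fingers":0.02,"linear":[0,0,-0.02],"spin":0}]'

```text
time: 36.55
eef_pos: [0.4104, 0.2725, 0.1038]
ee_rot: [0.001, 1.0, -0.0, -0.002]
ft_force: [-0.7, -0.2, -0.2]
grip_width: 0.027
gripper_force: 15.0
```

servo_tool --commands '[{"fingers":0.02,"linear":[0,0,-0.04],"spin":0},{"fingers":0.02,"linear":[0,0,-0.04],"spin":0},{"fingers":0.02,"linear":[0.006,0.037,0],"spin":0},{"fingers":0.02,"linear":[0.007,0.037,0],"spin":0},{"fingers":0.02,"linear":[0.006,0.037,0],"spin":0},{"fingers":0.02,"linear":[0.007,0.037,0],"spin":0},{"fingers":0.02,"linear":[0.006,0.037,0],"spin":0},{"fingers":0.02,"linear":[0.007,0.037,0],"spin":0},{"fingers":0.02,"linear":[0.006,0.037,0],"spin":0},{"fingers":0.02,"linear":[0,0,0],"spin":-0.07}]'

```text
time: 37.55
eef_pos: [0.4567, 0.0092, 0.1851]
ee_rot: [0.001, 0.999, 0.032, -0.0]
ft_force: [1.1, -0.0, -0.7]
grip_width: 0.0269
gripper_force: 15.0
```

servo_tool --commands '[{"fingers":0.02,"linear":[0,0,0],"spin":-0.15},{"fingers":0.02,"linear":[0,0,0],"spin":-0.15},{"fingers":0.02,"linear":[0,0,0],"spin":-0.15},{"fingers":0.02,"linear":[0,0,0],"spin":-0.15},{"fingers":0.02,"linear":[0,0,0],"spin":-0.15},{"fingers":0.02,"linear":[0,0,0],"spin":-0.15},{"fingers":0.02,"linear":[0,0,0],"spin":-0.15},{"fingers":0.02,"linear":[0,0,0],"spin":-0.15},{"fingers":0.02,"linear":[0,0,0],"spin":-0.15},{"fingers":0.02,"linear":[0,0,0],"spin":-0.15}]'

```text
time: 38.55
eef_pos: [0.4563, 0.0145, 0.1853]
ee_rot: [-0.0, 0.705, 0.709, -0.0]
ft_force: [-0.3, 0.4, 0.2]
grip_width: 0.027
gripper_force: 15.0
```

servo_tool --commands '[{"fingers":0.02,"linear":[0,0,0],"spin":0},{"fingers":0.02,"linear":[0,0,0],"spin":0},{"fingers":0.02,"linear":[0,0,0.02],"spin":0},{"fingers":0.02,"linear":[0,0,0.02],"spin":0},{"fingers":0.02,"linear":[0,0,0],"spin":0},{"fingers":0.02,"linear":[0,0,0],"spin":0},{"fingers":0.02,"linear":[0,0,0],"spin":0},{"fingers":0.02,"linear":[0,0,0],"spin":0},{"fingers":0.02,"linear":[0,0,0],"spin":0},{"fingers":0.02,"linear":[0,0,0],"spin":0}]'

```text
time: 39.55
eef_pos: [0.4567, 0.0145, 0.1456]
ee_rot: [0.0, 0.708, 0.707, 0.0]
ft_force: [0.9, -0.1, -0.5]
grip_width: 0.0268
gripper_force: 15.0
```

servo_tool --commands '[{"fingers":0.02,"linear":[-0.001,0,0.02],"spin":0},{"fingers":0.02,"linear":[0,0,0.02],"spin":0},{"fingers":0.02,"linear":[0,0,0.01],"spin":0},{"fingers":0.02,"linear":[0,0,0.003],"spin":0},{"fingers":0.02,"linear":[0,0,0.002],"spin":0},{"fingers":0.02,"linear":[0,0,0],"spin":0},{"fingers":0.02,"linear":[0,0,0],"spin":0},{"fingers":0.02,"linear":[0,0,0],"spin":0},{"fingers":0.02,"linear":[0,0,0],"spin":0},{"fingers":0.02,"linear":[0,0,0],"spin":0}]'

```text
time: 40.55
eef_pos: [0.4565, 0.0135, 0.0904]
ee_rot: [0.0, 0.707, 0.707, 0.0]
ft_force: [-0.0, 0.5, -1.4]
grip_width: 0.0268
gripper_force: 15.0
```

servo_tool --commands '[{"fingers":0.02,"linear":[0,0,0.001],"spin":0},{"fingers":0.02,"linear":[0,0,0],"spin":0},{"fingers":0.028,"linear":[0,0,0],"spin":0},{"fingers":0.032,"linear":[0,0,0],"spin":0},{"fingers":0.032,"linear":[0,0,0],"spin":0},{"fingers":0.032,"linear":[0,0,0],"spin":0},{"fingers":0.032,"linear":[0,0,-0.02],"spin":0},{"fingers":0.032,"linear":[0,0,-0.04],"spin":0},{"fingers":0.032,"linear":[0,0,-0.05],"spin":0},{"fingers":0.06,"linear":[0,0,-0.05],"spin":0.032}]'

```text
time: 41.55
eef_pos: [0.4558, 0.0137, 0.2509]
ee_rot: [-0.0, 0.719, 0.695, -0.0]
ft_force: [2.5, -1.2, -0.6]
grip_width: 0.0348
gripper_force: 0.0
```

servo_tool --commands '[{"fingers":0.08,"linear":[0,0,0],"spin":0.15},{"fingers":0.08,"linear":[0,0,0],"spin":0.15},{"fingers":0.08,"linear":[0,0,0],"spin":0.15},{"fingers":0.08,"linear":[0,0,0],"spin":0.15},{"fingers":0.08,"linear":[0,0,0],"spin":0.15},{"fingers":0.08,"linear":[0,0,0],"spin":0.15},{"fingers":0.08,"linear":[0,0,0],"spin":0.15},{"fingers":0.08,"linear":[0,0,0],"spin":0.15},{"fingers":0.08,"linear":[0,0,0],"spin":0.15},{"fingers":0.08,"linear":[0,0,0],"spin":0}]'

```text
time: 42.55
eef_pos: [0.4564, 0.0135, 0.2492]
ee_rot: [0.0, 0.996, 0.093, -0.0]
ft_force: [0.2, 0.3, -1.1]
grip_width: 0.08
gripper_force: 0.0
```

servo_tool --commands '[{"fingers":0.08,"linear":[0,0.03,0],"spin":0},{"fingers":0.08,"linear":[0,0.03,0],"spin":0},{"fingers":0.08,"linear":[0,0.03,0],"spin":0},{"fingers":0.08,"linear":[0,0.03,0],"spin":0},{"fingers":0.08,"linear":[0,0.03,0],"spin":0},{"fingers":0.08,"linear":[0,0.03,0],"spin":0},{"fingers":0.08,"linear":[0,0.03,0],"spin":0},{"fingers":0.08,"linear":[0,0.03,0],"spin":0},{"fingers":0.08,"linear":[0,0,0],"spin":0},{"fingers":0.08,"linear":[0,0,0],"spin":0}]'

```text
time: 43.55
eef_pos: [0.5011, -0.2225, 0.2489]
ee_rot: [-0.0, 0.995, 0.095, -0.0]
ft_force: [1.0, 1.0, 0.2]
grip_width: 0.08
gripper_force: 0.0
```

```bash
python3 jar.py; cat > cap.py <<'E'
from m import *
for n in("top","wrist"):
    s=robot.state(); im,d,p=snap(n); C=cloud(d,p)
    if n=="wrist": save("w4.png",im,1.2)
    g=np.hypot(C[...,0]-.531,C[...,1]+.305)<.12
    dark=im.max(-1)<70
    Q=C[g&(C[...,2]>.042)&(C[...,2]<.053)];r=cv2.minAreaRect(Q[:,:2].astype(np.float32)*1000)
    print(n,"fins",len(Q),r)
    Q=C[g&(C[...,2]>.016)&(C[...,2]<.024)];c=cv2.minEnclosingCircle(Q[:,:2].astype(np.float32)*1000);print("flange",len(Q),c)
w=s["ee_rot"];print(s["eef_pos"],"yaw deg",np.degrees(2*np.arctan2(w[2],w[1])))
E
python3 cap.py
```

```text
[ 0.50111728 -0.22250724  0.24888892] -1.11
in jar 248 [0.457 0.039 0.033] 0.046
top fins 0 ((0.0, 0.0), (0.0, 0.0), 0.0)
flange 0 ((0.0, 0.0), 0.0)
wrist fins 379 ((529.9644775390625, -306.4107666015625), (26.10075569152832, 57.12030792236328), 10.265793800354004)
flange 7813 ((529.9317626953125, -307.28253173828125), 57.34153747558594)
[ 0.50131651 -0.22112484  0.24921372] yaw deg 10.95424129945006
```

View pics/w4.png

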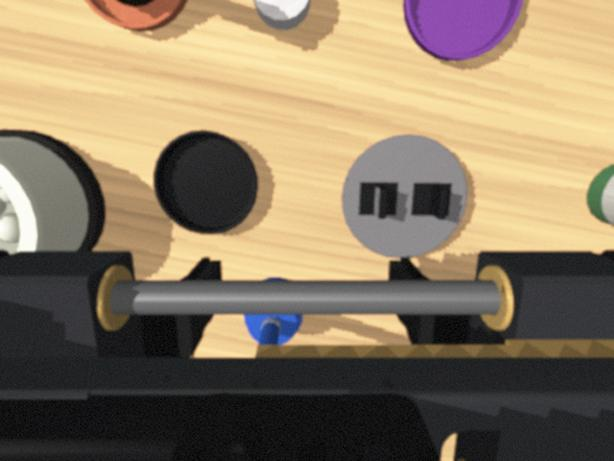

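The cap, with its two black fins, is at (405,197), and the blue brush under the gripper at (273,315) is clear. I go over the cap.

servo_tool --commands '[{"fingers":0.08,"linear":[0.006,0.03,0],"spin":0},{"fingers":0.08,"linear":[0.006,0.03,0],"spin":0},{"fingers":0.08,"linear":[0,0.03,0],"spin":0},{"fingers":0.08,"linear":[0,0,0.03],"spin":0},{"fingers":0.08,"linear":[0,0,0.03],"spin":0},{"fingers":0.08,"linear":[0,0,0.03],"spin":0},{"fingers":0.08,"linear":[0,0,0.02],"spin":0},{"fingers":0.08,"linear":[0,0,0],"spin":0},{"fingers":0.08,"linear":[0,0,0],"spin":0},{"fingers":0.08,"linear":[0,0,0],"spin":0}]'

```text
time: 44.7
eef_pos: [0.5308, -0.3084, 0.141]
ee_rot: [0.001, 0.996, 0.094, 0.001]
ft_force: [0.0, 0.3, -0.4]
grip_width: 0.0802
gripper_force: 0.0
```

```bash
python3 cap.py; python3 jar.py
```

```text
top fins 0 ((0.0, 0.0), (0.0, 0.0), 0.0)
flange 84 ((531.6666259765625, -302.8758239746094), 56.5)
wrist fins 737 ((531.2116088867188, -307.1026306152344), (24.790842056274414, 57.735416412353516), 10.433382987976074)
flange 12937 ((530.1117553710938, -307.3236389160156), 57.12839126586914)
[ 0.53072179 -0.30859261  0.14103889] yaw deg 10.790924898767603
[ 0.53060092 -0.30865783  0.14086735] -1.06
in jar 249 [0.457 0.039 0.033] 0.044
```

servo_tool --commands '[{"fingers":0.08,"linear":[0,-0.0015,0.02],"spin":0},{"fingers":0.08,"linear":[0,0,0.02],"spin":0},{"fingers":0.08,"linear":[0,0,0.005],"spin":0},{"fingers":0.08,"linear":[0,0,0],"spin":0},{"fingers":0.065,"linear":[0,0,0],"spin":0},{"fingers":0.055,"linear":[0,0,0],"spin":0},{"fingers":0.045,"linear":[0,0,0],"spin":0},{"fingers":0.038,"linear":[0,0,0],"spin":0},{"fingers":0.038,"linear":[0,0,0],"spin":0},{"fingers":0.038,"linear":[0,0,0],"spin":0}]' --force 20

```text
time: 45.85
eef_pos: [0.5299, -0.3072, 0.0948]
ee_rot: [0.0, 0.996, 0.094, 0.0]
ft_force: [-1.0, 0.2, 3.9]
grip_width: 0.0421
gripper_force: 5.5
```

servo_tool --commands '[{"fingers":0.038,"linear":[0,0,0],"spin":0},{"fingers":0.038,"linear":[0,0,0],"spin":0},{"fingers":0.038,"linear":[0,0,0],"spin":0},{"fingers":0.038,"linear":[0,0,-0.01],"spin":0},{"fingers":0.038,"linear":[0,0,-0.02],"spin":0},{"fingers":0.038,"linear":[0,0,-0.02],"spin":0},{"fingers":0.038,"linear":[0,0,-0.03],"spin":0},{"fingers":0.038,"linear":[0,0,-0.03],"spin":0},{"fingers":0.038,"linear":[0,0,-0.03],"spin":0},{"fingers":0.038,"linear":[0,0,0],"spin":0}]'

```text
time: 46.85
eef_pos: [0.5312, -0.3075, 0.2391]
ee_rot: [0.002, 0.996, 0.094, 0.003]
ft_force: [0.3, -0.1, -0.8]
grip_width: 0.0408
gripper_force: 20.0
```

servo_tool --commands '[{"fingers":0.038,"linear":[0,0,-0.025],"spin":0},{"fingers":0.038,"linear":[0,0,-0.025],"spin":0},{"fingers":0.038,"linear":[-0.001,-0.03,0],"spin":0},{"fingers":0.038,"linear":[-0.001,-0.03,0],"spin":0},{"fingers":0.038,"linear":[-0.001,-0.03,0],"spin":0},{"fingers":0.038,"linear":[-0.001,-0.03,0],"spin":0},{"fingers":0.038,"linear":[-0.001,-0.03,0],"spin":0},{"fingers":0.038,"linear":[-0.001,-0.03,0],"spin":0},{"fingers":0.038,"linear":[-0.001,-0.03,0],"spin":0},{"fingers":0.038,"linear":[0,-0.03,0],"spin":0}]'

```text
time: 47.85
eef_pos: [0.477, -0.0713, 0.2836]
ee_rot: [-0.0, 0.996, 0.094, -0.001]
ft_force: [0.2, 0.4, -1.4]
grip_width: 0.0406
gripper_force: 20.0
```

servo_tool --commands '[{"fingers":0.038,"linear":[0,-0.03,0],"spin":0},{"fingers":0.038,"linear":[0,-0.03,0],"spin":0},{"fingers":0.038,"linear":[0,-0.03,0],"spin":0},{"fingers":0.038,"linear":[0,-0.023,0],"spin":0},{"fingers":0.038,"linear":[0,0,0],"spin":0},{"fingers":0.038,"linear":[0,0,0],"spin":0},{"fingers":0.038,"linear":[0,0,0.04],"spin":0},{"fingers":0.038,"linear":[0,0,0.04],"spin":0},{"fingers":0.038,"linear":[0,0,0],"spin":0},{"fingers":0.038,"linear":[0,0,0],"spin":0}]'

```text
time: 48.85
eef_pos: [0.4567, 0.0378, 0.2046]
ee_rot: [-0.0, 0.996, 0.093, -0.001]
ft_force: [0.0, 1.0, -1.2]
grip_width: 0.0409
gripper_force: 20.0
```

```bash
python3 - <<'E'
from m import *
for n in("wrist","side","top"):
    s=robot.state(); im,d,p=snap(n); C=cloud(d,p)
    if n=="side": save("s5.png",im[140:270,190:330],4)
    e=s["eef_pos"]; h=e[2]-.095
    g=np.hypot(C[...,0]-e[0],C[...,1]-e[1])<.07
    Q=C[g&(np.abs(C[...,2]-h-.018)<.006)]
    print(n,e.round(4),len(Q),fitc(Q) if len(Q)>20 else 0,cv2.minEnclosingCircle(Q[:,:2].astype(np.float32)*1000) if len(Q) else 0,Q[:,2].mean() if len(Q) else 0)
    if n!="top":
        A=np.c_[Q[:,:2],np.ones(len(Q))]; m=Q[:,2]>np.median(Q[:,2])-.002; print("tilt",np.linalg.lstsq(A[m],Q[m,2],rcond=None)[0])
    for zz,nm in((.08,"rim"),):
        Q=C[(np.hypot(C[...,0]-.457,C[...,1]-.0385)<.07)&(np.abs(C[...,2]-.076)<.006)]
        if len(Q)>50: print(nm,len(Q),cv2.minEnclosingCircle(Q[:,:2].astype(np.float32)*1000),fitc(Q))
print(s["grip_width"],s["gripper_force"])
E
```

```text
wrist [0.4567 0.0378 0.2046] 16051 [0.4612 0.0386 0.0385] ((464.5953063964844, 38.870765686035156), 55.41468048095703) 0.12919556020925688
tilt [-0.00530959  0.00213104  0.13163709]
rim 835 ((493.95654296875, 42.600006103515625), 48.21190643310547) [0.4493 0.0361 0.0658]
side [0.4576 0.0381 0.2057] 536 [0.4586 0.0424 0.0427] ((457.85888671875, 40.742923736572266), 58.59451675415039) 0.12963386546840286
tilt [0.00159129 0.0009092  0.12909873]
rim 323 ((455.958984375, 41.221370697021484), 62.36732482910156) [0.4553 0.0415 0.0551]
top [0.4579 0.0383 0.2062] 11 0 ((468.99951171875, -13.555259704589844), 16.541072845458984) 0.13112783811915157
0.04044547572839693 19.999725222587585
```

View pics/s5.png

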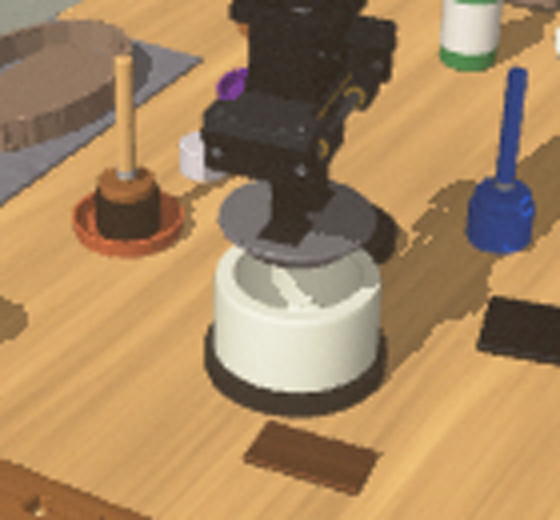

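The side view shows the cap level and centred over the jar: flange at (300,220), rim at (298,280). I lower it in stages.

servo_tool --commands '[{"fingers":0.038,"linear":[-0.001,0,0.015],"spin":0},{"fingers":0.038,"linear":[0,0,0.01],"spin":0},{"fingers":0.038,"linear":[0,0,0.004],"spin":0},{"fingers":0.038,"linear":[0,0,0.003],"spin":0},{"fingers":0.038,"linear":[0,0,0.002],"spin":0},{"fingers":0.038,"linear":[0,0,0.002],"spin":0},{"fingers":0.038,"linear":[0,0,0.002],"spin":0},{"fingers":0.038,"linear":[0,0,0],"spin":0},{"fingers":0.038,"linear":[0,0,0],"spin":0},{"fingers":0.038,"linear":[0,0,0],"spin":0}]'

```text
time: 50.0
eef_pos: [0.4559, 0.0383, 0.1664]
ee_rot: [-0.0, 0.996, 0.094, 0.0]
ft_force: [0.0, -0.4, -1.4]
grip_width: 0.0408
gripper_force: 20.0
```

servo_tool --commands '[{"fingers":0.038,"linear":[0,0,0.002],"spin":0},{"fingers":0.038,"linear":[0,0,0.002],"spin":0},{"fingers":0.038,"linear":[0,0,0.001],"spin":0},{"fingers":0.038,"linear":[0,0,0.001],"spin":0},{"fingers":0.038,"linear":[0,0,0],"spin":0},{"fingers":0.038,"linear":[0,0,0],"spin":0},{"fingers":0.038,"linear":[0,0,0],"spin":0},{"fingers":0.038,"linear":[0,0,0],"spin":0},{"fingers":0.038,"linear":[0,0,0],"spin":0},{"fingers":0.038,"linear":[0,0,0],"spin":0}]'

```text
time: 51.0
eef_pos: [0.4558, 0.0383, 0.1603]
ee_rot: [-0.0, 0.996, 0.094, 0.0]
ft_force: [0.9, -0.0, -1.2]
grip_width: 0.0405
gripper_force: 20.0
```

servo_tool --commands '[{"fingers":0.038,"linear":[0,0,0.001],"spin":0},{"fingers":0.038,"linear":[0,0,0.0005],"spin":0},{"fingers":0.038,"linear":[0,0,0.0005],"spin":0},{"fingers":0.038,"linear":[0,0,0],"spin":0},{"fingers":0.038,"linear":[0,0,0],"spin":0},{"fingers":0.038,"linear":[0,0,0],"spin":0},{"fingers":0.038,"linear":[0,0,0],"spin":0},{"fingers":0.038,"linear":[0,0,0],"spin":0},{"fingers":0.038,"linear":[0,0,0],"spin":0},{"fingers":0.038,"linear":[0,0,0],"spin":0}]'

```text
time: 52.0
eef_pos: [0.456, 0.0383, 0.159]
ee_rot: [0.0, 0.996, 0.094, 0.0]
ft_force: [-4.0, -0.1, 8.5]
grip_width: 0.041
gripper_force: 20.0
```

servo_tool --commands '[{"fingers":0.044,"linear":[0,0,0],"spin":0},{"fingers":0.048,"linear":[0,0,0],"spin":0},{"fingers":0.052,"linear":[0,0,0],"spin":0},{"fingers":0.056,"linear":[0,0,0],"spin":0},{"fingers":0.06,"linear":[0,0,0],"spin":0},{"fingers":0.066,"linear":[0,0,0],"spin":0},{"fingers":0.074,"linear":[0,0,0],"spin":0},{"fingers":0.08,"linear":[0,0,0],"spin":0},{"fingers":0.08,"linear":[0,0,0],"spin":0},{"fingers":0.08,"linear":[0,0,0],"spin":0}]'

```text
time: 53.0
eef_pos: [0.4558, 0.0383, 0.1582]
ee_rot: [-0.0, 0.996, 0.094, -0.0]
ft_force: [-0.5, -0.2, 0.5]
grip_width: 0.0791
gripper_force: 0.0
```

servo_tool --commands '[{"fingers":0.08,"linear":[0,0,-0.02],"spin":0},{"fingers":0.08,"linear":[0,0,-0.03],"spin":0},{"fingers":0.08,"linear":[0,0,-0.04],"spin":0},{"fingers":0.08,"linear":[0,0.03,-0.02],"spin":0},{"fingers":0.08,"linear":[0,0.04,0],"spin":0},{"fingers":0.08,"linear":[0,0.04,0],"spin":0},{"fingers":0.08,"linear":[0,0.04,0],"spin":0},{"fingers":0.08,"linear":[0,0.04,0],"spin":0},{"fingers":0.08,"linear":[0,0.04,0],"spin":0},{"fingers":0.08,"linear":[0,0,0],"spin":0}]'

```text
time: 54.0
eef_pos: [0.4983, -0.1937, 0.2676]
ee_rot: [0.0, 0.996, 0.09, -0.0]
ft_force: [0.2, -0.6, -0.2]
grip_width: 0.0799
gripper_force: 0.0
```

```bash
python3 - <<'E'
from m import *
for n in("top","side"):
    s=robot.state(); im,d,p=snap(n); C=cloud(d,p)
    if n=="side": save("s6.png",im[130:280,180:340],4)
    g=np.hypot(C[...,0]-.457,C[...,1]-.038)<.09
    Q=C[g&(np.abs(C[...,2]-.1)<.008)&(im.max(-1)>60)];A=np.c_[Q[:,:2]-[.457,.038],np.ones(len(Q))]
    k=least_squares(lambda q:A@q-Q[:,2],[0,0,.1],loss="soft_l1",f_scale=.001).x
    print(n,"flange top plane",len(Q),k.round(4),cv2.minEnclosingCircle(Q[:,:2].astype(np.float32)*1000))
    Q=C[g&(C[...,2]>.118)&(C[...,2]<.134)];print("fins",len(Q),cv2.minAreaRect(Q[:,:2].astype(np.float32)*1000))
    b=np.hypot(C[...,0]-.67,C[...,1]+.043)<.03
    for a,c in((.04,.056),(.145,.17)):
        Q=C[b&(C[...,2]>a)&(C[...,2]<c)];print("brush",len(Q),Q.mean(0).round(4))
print(s["eef_pos"],s["ft_force"])
E
```

```text
top flange top plane 3 [0.0272 0.0699 0.0958] ((469.8199462890625, 15.179377555847168), 37.8200798034668)
fins 0 ((0.0, 0.0), (0.0, 0.0), 0.0)
brush 138 [ 0.6677 -0.0428  0.0497]
brush 27 [ 0.6698 -0.0424  0.1621]
side flange top plane 85 [-0.079  -0.0008  0.1004] ((454.39520263671875, 40.768211364746094), 30.881446838378906)
fins 0 ((0.0, 0.0), (0.0, 0.0), 0.0)
brush 96 [ 0.6653 -0.0354  0.0489]
brush 25 [ 0.6675 -0.0383  0.1565]
[ 0.49840651 -0.1904583   0.26765194] [ 0.99180437 -0.82575504 -0.21176758]
```

View pics/s6.png

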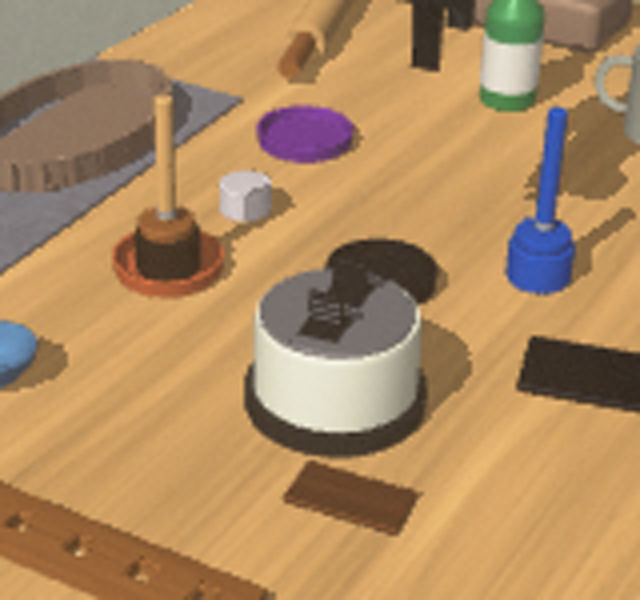

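The cap sits flat on the jar at (337,310), the brush stands in its dish at (165,230), and the board's nests are empty. My height band was wrong, so I re-measure the flange at 84 mm and the fins.

```bash
python3 - <<'E'
from m import *
for n in("top","side","wrist"):
    s=robot.state(); im,d,p=snap(n); C=cloud(d,p)
    g=np.hypot(C[...,0]-.457,C[...,1]-.038)<.075
    Q=C[g&(np.abs(C[...,2]-.084)<.01)&(im.max(-1)<135)&(im.max(-1)>60)]
    if len(Q)<20: print(n,"few");continue
    A=np.c_[Q[:,:2]-[.457,.038],np.ones(len(Q))]
    k=least_squares(lambda q:A@q-Q[:,2],[0,0,.084],loss="soft_l1",f_scale=.001).x
    print(n,"plane",len(Q),k.round(4),cv2.minEnclosingCircle(Q[:,:2].astype(np.float32)*1000))
    Q=C[g&(C[...,2]>.104)&(C[...,2]<.12)];print("fins",len(Q),cv2.minAreaRect(Q[:,:2].astype(np.float32)*1000) if len(Q)>4 else 0)
    Q=C[g&(np.abs(C[...,2]-.06)<.012)];print("jar wall",len(Q),fitc(Q) if len(Q)>30 else 0)
E
```

```text
top plane 901 [0.0051 0.0102 0.0838] ((457.63677978515625, 38.607906341552734), 61.205448150634766)
fins 41 ((457.5660705566406, 39.66468048095703), (25.274784088134766, 57.37396240234375), 10.1699857711792)
jar wall 8 0
side plane 562 [0.0005 0.0046 0.0832] ((453.31256103515625, 39.2099609375), 59.31514358520508)
fins 51 ((456.04962158203125, 40.06222152709961), (25.385723114013672, 60.66324234008789), 12.138556480407715)
jar wall 277 [0.4572 0.0378 0.0616]
wrist plane 1484 [-0.0212  0.0183  0.0841] ((467.3500061035156, 18.46400260925293), 48.417999267578125)
fins 393 ((461.2792663574219, 13.113411903381348), (25.872636795043945, 8.176485061645508), 9.275294303894043)
jar wall 1279 [0.4561 0.0372 0.0616]
```

Flange top is at 84 mm, level and centred within about 1 mm. The fins are about 57 mm apart, so both tabs are free. Handing in.

```bash
python3 -c "
from station import robot
print(robot.sign_off())"
```

```text
the job is handed in; nothing more can be done
None
```

I handed the job in at about 54 s on the robot clock; the hand-in returned no verdict. The brush went down to the jar's floor and back up twice and stands upright in its dish. All four balls were lowered into the jar, and the cap sits level on the rim with both tabs measured out.

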